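# Draw the brass collar off the clamped bar

## Robot

A 6-joint arm with a two-finger parallel gripper is mounted at the origin on the work surface. World frame = base frame: x ahead of the robot, y to its left, z up, the work surface at z = 0. Lengths are in m, angles in degrees, forces in N, time in s.
With the tool pointing down it reaches from about 0.25 to 0.725 m from the base axis. Payload 9.7 kg.
Tool frame: the origin (TCP) lies on the centre line of the jaws, within the pads' length; the fingertips stand 22 mm ahead of it and the grasp point (between the pads) lies 3 mm ahead of it; z points along the fingers, y is the direction in which the jaws open and shut (so a half turn about z gives the same grasp; the last joint's range is limited). The gripper opens to 85 mm and grips with 20 to 120 N. Pads are 22 mm wide; open, the fingers measure 114 mm over their backs; the gripper's body (76 mm by 85 mm) begins 54 mm behind the grasp point. The pads swing forward as they close: fully open they stand 13 mm farther back than shut.
Start: joints at [0, 4.979, 10.078, 95.1, 0, 90], TCP at [0.55, -0, 0.253] pointing down, gripper open.
Joint ranges: [-179.16, 179.16], [-48.56, 103.87], [-65.8, 70.77], [-126.05, 130.52], [-82.76, 87.17], [-180, 180]. Speed limits (degrees/s): [127.2, 127.2, 147.25, 180, 180, 180].

## Interface

Orientations are given as [roll, pitch, yaw] about the fixed x, y, z axes, in that order (R = Rz(yaw) Ry(pitch) Rx(roll)).
In Python, from workcell import monitor, eyes, job gives the robot as it stands. The module is installed in compiled form; this text tells all that it offers.
- The arm moves only by the tool drive_tool, never from a script. Its argument "plan" is a list of rows, each a list of 3 entries, a list of its own where there are three numbers: the opening, from 0 (shut) to 1 (fully open), then the shift along the world's x, y, z in m, then the turn about the world's z in degrees. In form: [[gripper, [x, y, z], yaw], ...]. A call has 1 to 10 rows; each row shifts and turns the commanded pose from where the row before left it; what a row does not reach is not made up. A row lasts 1/8 s, in which the tool goes at most 62.5 mm and 10.7 degrees, less where a joint would pass 70% of its speed; a pose out of reach is approached as far as the arm can. A call is refused whole if a number of a shift passes 0.0625 or a number of a turn 10.7, either way. A call with a gripper value outside its range is refused whole. The fingers move at their own pace and stop on an object; "grip_force" is the grip in N (left out, the last holds). Time passes only in rows, so rows that do not move let the fingers close. It gives the time, the measured TCP pose, the force and the opening at its end, in the units of the state.
- monitor.get_obs(): the state, without advancing time (a new reading comes with each control period).
- eyes.camera(name): name is "scene" or "side" or "wrist"; returns (picture, depth): 480x640x3 uint8, red, green, blue; 480x640 float32, m along the optical axis (not along the pixel's ray), 0 where there is no reading.
- eyes.camera_params(name): a dict with "fx", "fy", "cx", "cy" (pixels), "extrinsics" (4x4, takes a point from world to camera coordinates); the wrist camera has in their place "mount" (4x4, takes a point from camera to tool coordinates, whose origin is the TCP and whose axes are the flange's). Camera axes: x right, y down, z forward; pixel columns grow to the right and rows downward; lengths in m; the calibration is good to about 2 mm. The wrist camera is an equidistant fisheye: a pixel r from the principal point sees the ray r / f radians off the axis. A picture is of the moment at which its call begins: read the wrist's pose just before it. camera_params takes no time and is no camera call.
- job.job_done(): hands the job in, once; it reports no verdict.
The state is a dict: "time": time; "q": joint angles; "qd": joint speeds; "joint_efforts": joint torques, N m; "ee_pos": TCP position; "tcp_rot": TCP orientation; "wrist_force": force on the tool from outside, world axes, zero at the start; "torque": the same for the moment, N m; "opening": finger opening in m.
Only numpy, scipy, OpenCV 4.12 (cv2) and the standard library are available. Lean on these libraries where they do the work, as an engineer would, in place of code of your own. Each camera call takes 0.05 s, during which the arm holds its last target.

## Task

Slide the brass collar gently along the steel bar and off its open end without forcing it sideways against the bar, then lay it gently on the two rails of the low rest, lying along them about half-way along. Let go of it, and leave the other parts on the bench where they are.

Things in the scene. Friction and masses are not known exactly. Their poses are not given: they have to be found in the camera images.
- collar_center (a point): plain brass tube, the collar, threaded on the bar: 20 mm long, outside diameter 34 mm, bore 26 mm, about 80 g. The point is its centre, on its axis; its x axis runs along the tube. It hangs loose on the bar with 2 mm play all round, so its own direction is not exactly the bar's
- stand: fixed: dark steel stand, base 120 x 90 x 18 mm, with two level jaws (84 mm wide, tops 84 and 118 mm high) gripping a level steel bar, 22 mm diameter, axis 95 mm up. Origin on the underside, below the jaws. The bar points to +x, open end 190 mm out. It was clamped by eye: the bar slants up to 0.16 rad left or right about a point 77 mm out. Over 12 N between collar and stand or bar is too much
- rest: fixed low rest: base 100 x 70 x 12 mm, origin at the centre of its underside, with two steel rails, 8 mm diameter, along its x axis, 18 mm apart, their axes 36 mm up, held by 8 mm end plates at x = -43 and +43 mm (44 mm high). Over both rails it is 26 mm wide, so fingers pass outside them. The collar's centre is 55 mm above the origin when it lies on both rails
- flange: bystander: loose copper flanged disc, diameter 54 mm, 16 mm high, origin at the centre of its underside
- driver: bystander: loose screwdriver lying on the bench, 170 mm long
- spool: bystander: loose brass spool, diameter 44 mm, 40 mm high, origin at the centre of its underside
Not all that is in view belongs to the job. Leave any green look-alike of the part that bears collar_center alone.

How it is judged:
By the outcome, as a careful person would: the job done as asked, in the order asked, and still so for the second after the job is handed in, with the robot touching nothing.
It also fails if it takes over 58 s, if anything falls off the work surface, if the arm or the gripper's body presses on something with over 40 N, if the wrist force passes 120 N, or if a joint passes its speed limit or range.

## Working session

There is one attempt and no reset: what is moved stays moved. The work goes in short steps, Python scripts to look and compute and a tool call to move; the robot and the scene stay as the last step left them, time stands still between calls to the robot, and variables do not carry over. Pictures are saved under pics/ and viewed, and the job is handed in when it is done.

Besides the shell and the picture viewer there is one more tool, called after "Request:" as name([rows], argument=value, ...), one row to a line, values as JSON. drive_tool: Moves the arm, as the interface text tells. Its arguments: {"type":"object","properties":{"plan":{"type":"array","items":{"type":"array"}},"grip_force":{"type":"number"}},"required":["plan"]}

```bash
mkdir -p pics
cat > h.py <<'E'
import numpy as np,cv2
from workcell import monitor,eyes,job
def grab(n,tag):
    o=monitor.get_obs(); p,d=eyes.camera(n)
    cv2.imwrite(f'pics/{tag}.png',p[:,:,::-1]); np.savez(f'{tag}.npz',p=p,d=d,pos=o['ee_pos'],rot=o['tcp_rot'])
    return p,d,o
def world(n,d):
    c=eyes.camera_params(n); v,u=np.mgrid[0:480,0:640]
    P=np.stack([(u-c['cx'])/c['fx']*d,(v-c['cy'])/c['fy']*d,d,np.ones_like(d)],-1)
    return (P@np.linalg.inv(c['extrinsics']).T)[...,:3]
E
python3 - <<'E'
from h import *
for n in ['scene','side']:
    grab(n,n+'0')
    print(eyes.camera_params(n))
print(monitor.get_obs()); print(eyes.camera_params('wrist'))
E
```

```text
{'fx': 454.90141020416684, 'fy': 454.90141020416684, 'cx': 315.67554238749096, 'cy': 238.72819054236524, 'extrinsics': array([[-0.07577003,  0.99698519, -0.0167161 ,  0.01904749],
       [ 0.74597481,  0.04555345, -0.66441438, -0.34852472],
       [-0.66164982, -0.06281249, -0.74717743,  1.24115774],
       [ 0.        ,  0.        ,  0.        ,  1.        ]])}
{'fx': 572.4197460908772, 'fy': 572.4197460908772, 'cx': 321.6891747614172, 'cy': 241.86807194683834, 'extrinsics': array([[-0.96858731, -0.24863207,  0.00455132,  0.55795721],
       [-0.1905009 ,  0.73011513, -0.65623266,  0.12938243],
       [ 0.1598375 , -0.63648566, -0.75454488,  0.92826925],
       [ 0.        ,  0.        ,  0.        ,  1.        ]])}
{'time': 0.1, 'q': array([1.55662843e-03, 5.00902163e+00, 1.00401363e+01, 9.51004323e+01,
       1.32440309e-03, 8.99999639e+01]), 'qd': array([-0.03304401, -0.00465969,  0.17490266,  0.04078173,  0.03296475,
        0.00112022]), 'joint_efforts': array([ 5.47294949e-04, -5.21561801e+01,  4.65652657e+01,  1.59993977e-02,
       -1.19309320e-06, -5.24902489e-06]), 'ee_pos': array([5.49822590e-01, 2.10170365e-05, 2.52653892e-01]), 'tcp_rot': array([-1.79930682e+02, -1.32444578e-03,  9.00015911e+01]), 'wrist_force': array([ 0.27367399, -0.43851905, -0.47945935]), 'torque': array([ 0.0234724 ,  0.04188061, -0.03589989]), 'opening': 0.085552629150458}
{'fx': 371.64829954431775, 'fy': 371.64829954431775, 'cx': 325.4293634166723, 'cy': 233.8431389296687, 'mount': array([[ 2.73113917e-04, -9.55253492e-01, -2.95788256e-01,
         7.48553280e-02],
       [ 9.99999570e-01,  5.23160853e-04, -7.66215113e-04,
        -8.20946296e-04],
       [ 8.86674498e-04, -2.95787919e-01,  9.55253223e-01,
        -1.19355789e-01],
       [ 0.00000000e+00,  0.00000000e+00,  0.00000000e+00,
         1.00000000e+00]])}
```

View pics/scene0.png

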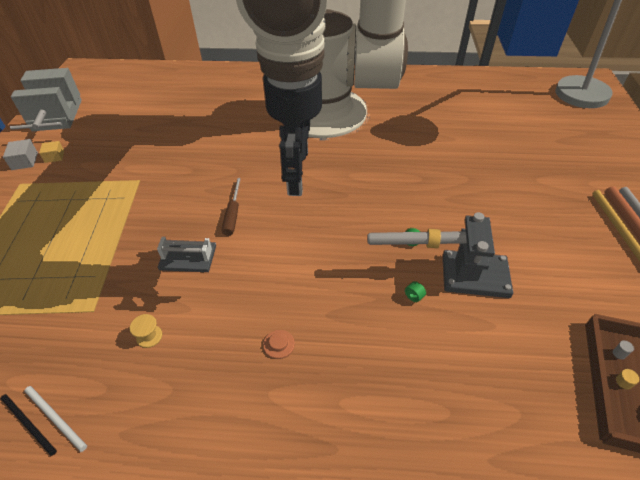

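View pics/side0.png

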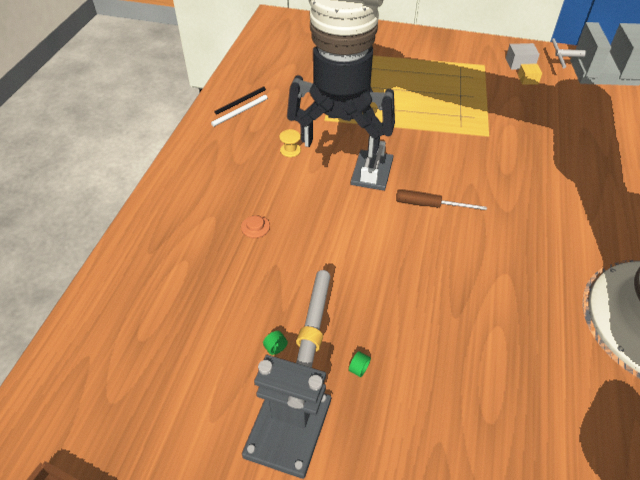

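The scene picture shows the stand at the right (480,260), its bar open to the left (370,238) and the brass collar at (433,238). The rest is at (188,253), and the green look-alikes are at (415,291) and (412,233). Next I measure positions.

```bash
cat > m.py <<'E'
from h import *
import sys
def cyl(P,r,name,c0,z0=None):
    from scipy.optimize import least_squares
    # axis: point c (at mean along), horizontal dir yaw
    def f(p):
        c=np.array([p[0],p[1],p[2]]);a=np.array([np.cos(p[3])*np.cos(p[4]),np.sin(p[3])*np.cos(p[4]),np.sin(p[4])])
        q=P-c; q=q-np.outer(q@a,a); return np.linalg.norm(q,axis=1)-r
    def g(p): return np.r_[f(p),0]
    s=least_squares(f,c0,loss='soft_l1',f_scale=.001)
    p=s.x;a=np.array([np.cos(p[3])*np.cos(p[4]),np.sin(p[3])*np.cos(p[4]),np.sin(p[4])])
    c=p[:3];t=(P-c)@a
    lo,hi=np.percentile(t,[1,99]); print(name,len(P),'ends',(c+lo*a).round(4),(c+hi*a).round(4),'mid',(c+(lo+hi)/2*a).round(4),'yaw',np.degrees(p[3]).round(2),'tilt',np.degrees(p[4]).round(2),'rms',np.sqrt(np.mean(f(p)**2)).round(5),'len',hi-lo)
for n,box in [('scene',(360,225,470,255)),('side',(290,265,335,365))]:
    z=np.load(n+'0.npz');p=z['p'];W=world(n,z['d'])
    hsv=cv2.cvtColor(p,cv2.COLOR_RGB2HSV)
    u0,v0,u1,v1=box; m=np.zeros((480,640),bool);m[v0:v1,u0:u1]=1
    m&=z['d']>0; zz=W[...,2]; m&=(zz>.07)&(zz<.125)
    H,S,V=[hsv[...,i] for i in range(3)]
    br=m&(S>110)&(H>15)&(H<32); st=m&(S<60)
    st=cv2.erode(st.astype(np.uint8),np.ones((2,2)))>0
    b=W[br]; s=W[st]
    print(n,'brass med',np.median(b,0)); 
    cyl(b,.017,'collar',[*b.mean(0)[:2],.095,-np.pi/2,0])
    sel=s[s[:,1]<b[:,1].min()-.003]
    cyl(sel,.011,'bar',[*sel.mean(0)[:2],.095,-np.pi/2,0])
    # rest, general heights
    for nm,bx in [('rest',{'scene':(155,230,222,275),'side':(348,135,396,190)}[n]),]:
        u0,v0,u1,v1=bx;R=W[v0:v1,u0:u1].reshape(-1,3);
        for lo,hi in [(.009,.016),(.03,.041),(.0415,.048)]:
            q=R[(R[:,2]>lo)&(R[:,2]<hi)]
            if len(q)>5: 
                r=cv2.minAreaRect((q[:,:2]*1000).astype(np.float32)); print(nm,lo,len(q),r,q.mean(0).round(4))
    # stand
    q=W[(W[...,2]>.112)&(W[...,2]<.122)&(W[...,1]>.2)&(W[...,0]>.3)]
    print('jawtop',cv2.minAreaRect((q[:,:2]*1000).astype(np.float32)))
    q=W[(W[...,2]>.014)&(W[...,2]<.022)&(W[...,1]>.15)&(W[...,0]>.3)&(W[...,1]<.45)&(S<60 if 0 else V<110)]
    if len(q):print('base',cv2.minAreaRect((q[:,:2]*1000).astype(np.float32)))
E
python3 m.py
python3 - <<'E'
import cv2
for n,b in [('scene',(340,190,530,310)),('side',(220,250,400,480))]:
    i=cv2.imread(f'pics/{n}0.png');u0,v0,u1,v1=b
    k=600//max(v1-v0,0) if n=='side' else 4
    cv2.imwrite(f'pics/{n}0c.png',cv2.resize(i[v0:v1,u0:u1],None,fx=k,fy=k))
i=cv2.imread('pics/scene0.png')[220:285,140:235]
cv2.imwrite('pics/rest0c.png',cv2.resize(i,None,fx=6,fy=6))
E
```

```text
scene brass med [0.54440745 0.22981452 0.10486179]
collar 224 ends [0.5342 0.2399 0.0923] [0.5332 0.2203 0.093 ] mid [0.5337 0.2301 0.0926] yaw -92.83 tilt 2.13 rms 0.00136 len 0.01965719000776569
bar 594 ends [0.535  0.2161 0.0948] [0.5426 0.1175 0.0943] mid [0.5388 0.1668 0.0945] yaw -85.59 tilt -0.31 rms 0.00119 len 0.09891513755127135
rest 0.009 873 ((531.9930419921875, -233.96644592285156), (69.28427124023438, 100.42115020751953), 0.26746752858161926) [ 0.5414 -0.2327  0.0111]
rest 0.03 398 ((531.804443359375, -233.91851806640625), (94.8677749633789, 33.99458312988281), 88.0755615234375) [ 0.5331 -0.2341  0.0371]
rest 0.0415 91 ((531.3692626953125, -234.05953979492188), (93.82498168945312, 33.55805206298828), 89.66668701171875) [ 0.5309 -0.2347  0.043 ]
jawtop ((538.3795166015625, 278.4806213378906), (95.31283569335938, 86.27742767333984), 84.29279327392578)
base ((547.1751708984375, 285.9834899902344), (112.15868377685547, 207.5749053955078), 8.06436824798584)
side brass med [0.53289906 0.23385519 0.10702992]
collar 372 ends [0.5354 0.2422 0.0936] [0.5353 0.2216 0.0934] mid [0.
[... 163 characters left out ...]
] yaw -85.34 tilt -0.03 rms 0.00096 len 0.09501023257728311
rest 0.009 777 ((531.4232788085938, -233.4953155517578), (69.8089599609375, 106.0665512084961), 0.7657859921455383) [ 0.5293 -0.2298  0.0128]
rest 0.03 166 ((531.1765747070312, -229.4542999267578), (31.114063262939453, 91.96226501464844), 0.5676857829093933) [ 0.5281 -0.2146  0.0375]
rest 0.0415 118 ((524.8013916015625, -233.6629638671875), (96.81009674072266, 30.27724266052246), 81.9389877319336) [ 0.5279 -0.2166  0.0438]
jawtop ((538.2680053710938, 277.8651123046875), (98.50592803955078, 84.72686767578125), 85.12088012695312)
base ((520.4957275390625, 290.67413330078125), (193.23292541503906, 136.01901245117188), 88.9712142944336)
```

View pics/scene0c.png

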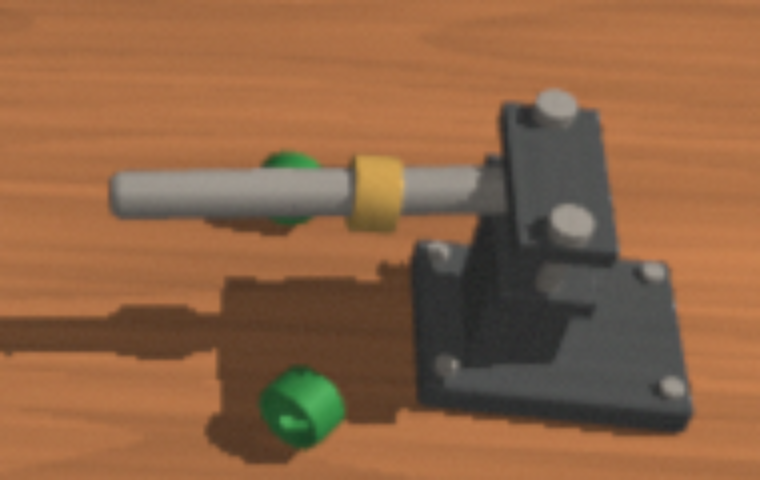

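View pics/rest0c.png

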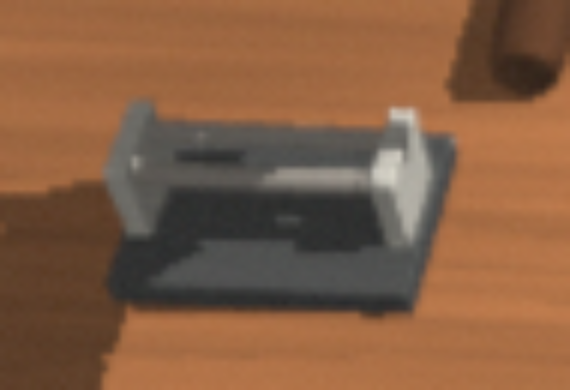

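Request:
drive_tool([
  [1, [-0.003, 0.046, -0.01], 1],
  [1, [-0.003, 0.046, -0.016], 1],
  [1, [-0.003, 0.046, -0.016], 1],
  [1, [-0.003, 0.046, -0.016], 1],
  [1, [-0.003, 0.046, -0.016], 0.5],
  [1, [0, 0, 0], 0],
  [1, [0, 0, 0], 0],
], grip_force=20)

```text
time: 0.98
ee_pos: [0.5349, 0.2298, 0.1791]
tcp_rot: [-180.0, 0.0, 94.5]
wrist_force: [-0.1, -1.3, -0.6]
opening: 0.0855
```

Run:
```python
from h import *
print(monitor.get_obs())
for n in ['wrist','side','scene']: p,d,o=grab(n,n+'1')
```

```text
{'time': 0.975, 'q': array([ 2.32530109e+01,  8.55287564e+00,  5.78683559e+00,  8.72717106e+01,
       -1.61403789e-02,  1.08730068e+02]), 'qd': array([-1.19516772, -0.67550002,  0.39973525, -0.02390894,  0.06011675,
        0.07978063]), 'joint_efforts': array([ 1.38996866e+00, -5.53462458e+01,  4.64494514e+01, -6.92211441e-02,
        5.61519724e-02,  3.07381607e-02]), 'ee_pos': array([0.53488912, 0.22975916, 0.17915   ]), 'tcp_rot': array([-1.79969431e+02,  2.74077367e-02,  9.45229559e+01]), 'wrist_force': array([-0.12229631, -1.28758168, -0.61719999]), 'torque': array([-0.02497999, -0.02931099,  0.01344249]), 'opening': 0.08551683619207863}
```

View pics/wrist1.png

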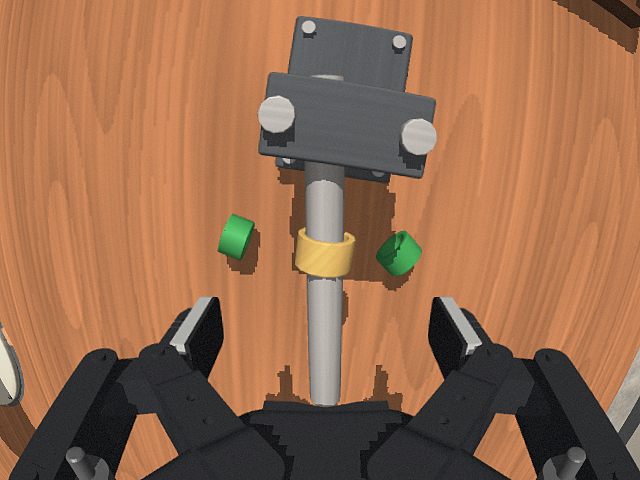

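View pics/side1.png

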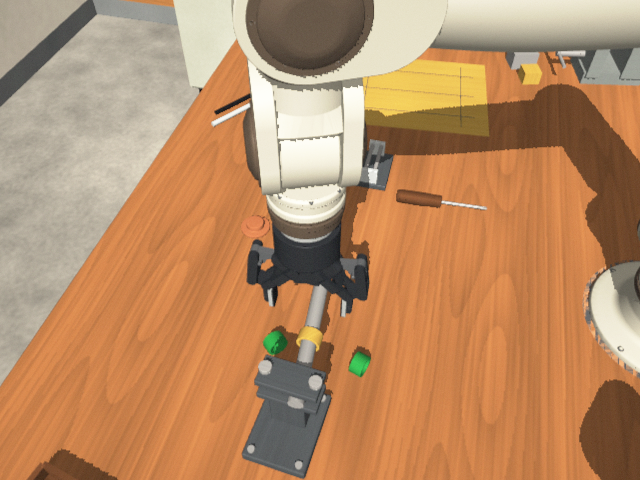

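The wrist picture shows the bar upright at u≈324, the collar at (325,252) and the jaws open evenly to either side of it. I'll fit the bar and collar in the tool frame.

```bash
cat > w.py <<'E'
from h import *
from scipy.spatial.transform import Rotation as Ro
from scipy.optimize import least_squares
def wtool(d):
    c=eyes.camera_params('wrist');v,u=np.mgrid[0:480,0:640]
    x=(u-c['cx'])/c['fx'];y=(v-c['cy'])/c['fy'];r=np.hypot(x,y)+1e-9
    X=np.stack([x/r*np.tan(r)*d,y/r*np.tan(r)*d,d,np.ones_like(d)],-1)
    return (X@c['mount'].T)[...,:3]
def fit(P,r,c0,fixtilt=False):
    def ax(p): t=0 if fixtilt else p[4]; return np.array([np.cos(p[3])*np.cos(t),np.sin(p[3])*np.cos(t),np.sin(t)])
    def f(p):
        q=P-p[:3];a=ax(p);q=q-np.outer(q@a,a);return np.linalg.norm(q,axis=1)-r
    s=least_squares(lambda p:f(p),c0,loss='soft_l1',f_scale=.001);p=s.x;a=ax(p)
    t=(P-p[:3])@a;lo,hi=np.percentile(t,[1,99])
    return p[:3]+lo*a,p[:3]+hi*a,np.degrees(p[3:]),np.sqrt(np.mean(f(p)**2))
def run(tag):
    z=np.load(tag+'.npz');T=wtool(z['d']);R=Ro.from_euler('xyz',z['rot'],degrees=True)
    W=T@R.as_matrix().T+z['pos']
    hsv=cv2.cvtColor(z['p'],cv2.COLOR_RGB2HSV);H,S,V=[hsv[...,i] for i in range(3)]
    return z,W,T,H,S,V
if __name__=='__main__':
    z,W,T,H,S,V=run('wrist1')
    v,u=np.mgrid[0:480,0:640]
    box=(u>290)&(u<360)&(v>180)&(v<400)&(W[...,2]>.08)&(z['d']>0)
    br=box&(S>110)&(H>15)&(H<32)&(v<280)&(v>225); st=box&(S<60)&(V>70)&(v>280)
    st=cv2.erode(st.astype(np.uint8),np.ones((3,3)))>0
    for nm,m,r in [('collar',br,.017),('bar',st,.011)]:
        P=W[m]; P=P if nm=='bar' else P[np.linalg.norm(P[:,[0,2]]-[.5345,.094],axis=1)>.0145]
        a,b,an,e=fit(P,r,[*P.mean(0)[:2],.095,-np.pi/2,0]); print(nm,len(P),a.round(4),b.round(4),an.round(2),e)
        Pt=(np.array([a,b])-z['pos'])@Ro.from_euler('xyz',z['rot'],degrees=True).as_matrix(); print(' tool',Pt.round(4))
    j=W[(W[...,2]>.1)&(W[...,2]<.12)&(v<180)&(v>130)&(u>250)&(u<440)]; print('jaw y min',np.percentile(j[:,1],[1,50]))
    # finger pads' inner edges symmetric?
    for s in [(u<230)&(u>160),(u>420)&(u<500)]:
        q=T[s&(v>290)&(v<350)&(z['d']<.2)&(z['d']>0)]; print('finger y',np.percentile(q[:,1],[1,50,99]).round(4),np.percentile(q[:,2],[1,50,99]).round(4))
E
python3 w.py
```

```text
collar 1412 [0.534  0.2407 0.0919] [0.533  0.2212 0.092 ] [-92.94   0.27] 0.0005885819206060728
 tool [[ 0.011  -0.      0.0872]
 [-0.0083 -0.0025  0.0871]]
bar 3413 [0.5343 0.2145 0.0935] [0.5414 0.1267 0.0936] [-8.541e+01  8.000e-02] 0.000520371203447942
 tool [[-0.0151 -0.0017  0.0857]
 [-0.1032 -0.0016  0.0856]]
jaw y min [0.27509311 0.29088567]
finger y [-0.0569 -0.0445 -0.0432] [-0.0321 -0.0102  0.0091]
finger y [0.0413 0.0428 0.0551] [-0.0339 -0.0106  0.0091]
```

Request:
drive_tool([
  [1, [-0.001, 0.001, -0.025], 0],
  [0.8, [0, 0, -0.03], 0],
  [0.65, [0, 0, -0.02], 0],
  [0.5, [0, 0, -0.008], 0],
  [0.5, [0, 0, 0], 0],
  [0.5, [0, 0, 0], 0],
], grip_force=20)

```text
time: 1.88
ee_pos: [0.5346, 0.231, 0.0975]
tcp_rot: [179.9, -0.0, 94.5]
wrist_force: [-0.1, 0.0, 1.2]
opening: 0.0425
```

Run:
```python
from h import *
grab('wrist','wrist2')
```

```text
(no output)
```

View pics/wrist2.png

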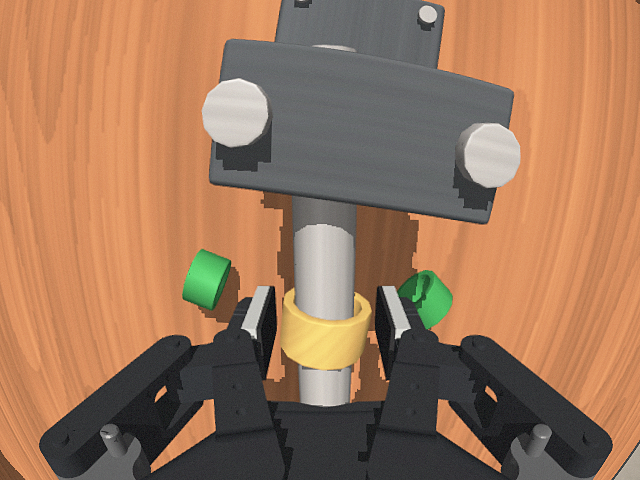

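The pads stand evenly on either side of the collar (inner edges at u≈272 and 378, bar at u≈325). I'll close gently.

Request:
drive_tool([
  [0.44, [0, 0, 0], 0],
  [0.42, [0, 0, 0], 0],
  [0.4, [0, 0, 0], 0],
  [0.38, [0, 0, 0], 0],
  [0.36, [0, 0, 0], 0],
  [0.34, [0, 0, 0], 0],
  [0.3, [0, 0, 0], 0],
], grip_force=20)

```text
time: 2.8
ee_pos: [0.5342, 0.2311, 0.0967]
tcp_rot: [180.0, -0.0, 94.5]
wrist_force: [-0.8, 1.0, 5.7]
opening: 0.0343
```

Run:
```python
from h import *
grab('wrist','wrist3')
for i in range(3):
  o=monitor.get_obs(); print(o['wrist_force'],o['torque'],o['opening'],o['ee_pos'])
  eyes.camera('side')
```

```text
[-0.97234438 -0.70043089  4.94872932] [-0.03076727  0.14668753 -0.03547125] 0.034106458932324085 [0.5341615  0.2310939  0.09666802]
[-1.0112042  -0.13984646  6.14447467] [-0.01136265  0.11417003 -0.02348637] 0.03410191166628422 [0.53414245 0.23108743 0.09667098]
[-1.18965936 -0.55636284  5.06900927] [ 0.00040802  0.14462701 -0.00513291] 0.03430851521221199 [0.53414745 0.23108463 0.09670142]
```

View pics/wrist3.png

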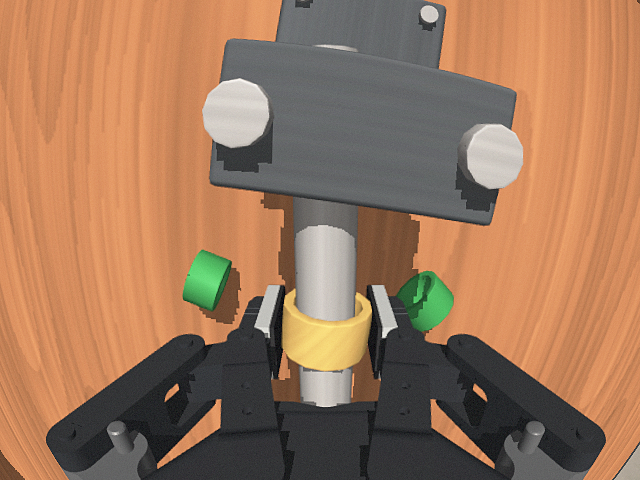

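It is gripped, opening 34 mm. The collar is pressing down on the bar with about 5 N, so I raise it to centre.

Request:
drive_tool([
  [0.3, [0, 0, 0.001], 0],
  [0.3, [0, 0, 0.001], 0],
  [0.3, [0, 0, 0], 0],
])

```text
time: 3.38
ee_pos: [0.5338, 0.2309, 0.0979]
tcp_rot: [-180.0, 0.0, 94.5]
wrist_force: [-0.6, 0.4, -1.2]
opening: 0.0344
```

Request:
drive_tool([
  [0.3, [0, 0, 0.001], 0],
  [0.3, [0, 0, 0], 0],
])

```text
time: 3.62
ee_pos: [0.534, 0.231, 0.0993]
tcp_rot: [-180.0, 0.0, 94.5]
wrist_force: [-0.0, -0.0, -1.9]
opening: 0.0339
```

Request:
drive_tool([
  [0.3, [0.0002, -0.003, 0], 0],
  [0.3, [0.0005, -0.006, 0], 0],
  [0.3, [0.0005, -0.006, 0], 0],
  [0.3, [0.0005, -0.006, 0], 0],
  [0.3, [0.0005, -0.006, 0], 0],
])

```text
time: 4.25
ee_pos: [0.5362, 0.2035, 0.0993]
tcp_rot: [180.0, 0.0, 94.5]
wrist_force: [0.4, -0.4, -0.9]
opening: 0.0342
```

Run:
```python
from h import *
print(monitor.get_obs()['wrist_force'])
grab('wrist','wrist4')
print(monitor.get_obs()['wrist_force'])
```

```text
[ 0.3640143  -0.35831214 -0.90371317]
[ 0.62454418 -1.3167715  -0.78826041]
```

View pics/wrist4.png

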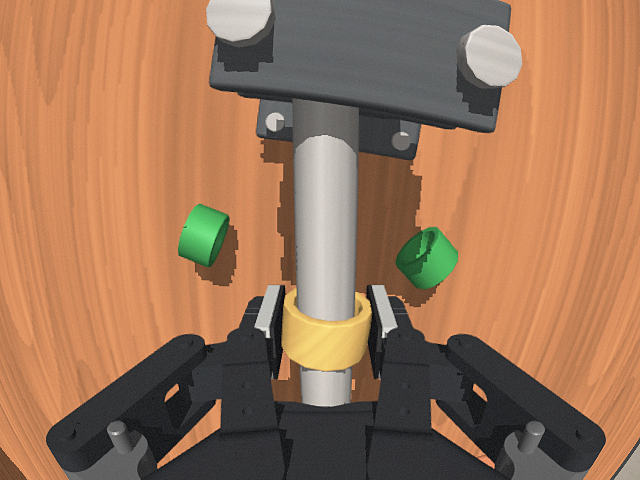

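The collar travels with the tool and stays centred on the bar (bore 287–368, bar 297–355). Forces are at noise level, so I continue.

Request:
drive_tool([
  [0.3, [0.0005, -0.006, 0], 0],
  [0.3, [0.0005, -0.006, 0], 0],
  [0.3, [0.0005, -0.006, 0], 0],
  [0.3, [0.0005, -0.006, 0], 0],
  [0.3, [0.0005, -0.006, 0], 0],
  [0.3, [0.0004, -0.006, 0], 0],
  [0.3, [0.0005, -0.006, 0], 0],
  [0.3, [0.0005, -0.006, 0], 0],
])

```text
time: 5.3
ee_pos: [0.5401, 0.1556, 0.0993]
tcp_rot: [-180.0, 0.0, 94.5]
wrist_force: [-0.4, -0.5, -1.3]
opening: 0.0341
```

Run:
```python
from h import *
grab('wrist','wrist5')
print(monitor.get_obs()['wrist_force'])
```

```text
[ 0.14639798  0.68904372 -0.47218902]
```

View pics/wrist5.png

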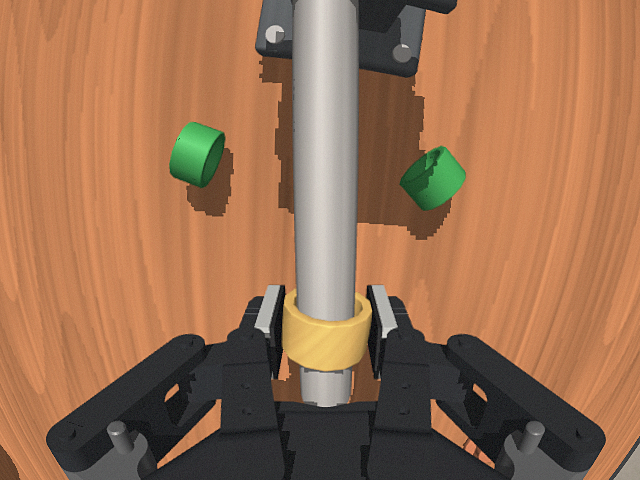

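Still centred, forces still near zero. I run it off the end.

Request:
drive_tool([
  [0.3, [0.0005, -0.006, 0], 0],
  [0.3, [0.0005, -0.006, 0], 0],
  [0.3, [0.0005, -0.006, 0], 0],
  [0.3, [0.0005, -0.006, 0], 0],
  [0.3, [0.0005, -0.006, 0], 0],
  [0.3, [0.0005, -0.006, 0], 0],
  [0.3, [0.0005, -0.006, 0], 0],
  [0.3, [0.0005, -0.006, 0], 0],
  [0.3, [0.0005, -0.006, 0], 0],
  [0.3, [0.0005, -0.006, 0], 0],
])

```text
time: 6.6
ee_pos: [0.5451, 0.0956, 0.0993]
tcp_rot: [-180.0, 0.0, 94.5]
wrist_force: [0.2, 0.5, -1.0]
opening: 0.0343
```

Request:
drive_tool([
  [0.3, [0.0008, -0.01, 0], 0],
  [0.3, [0.0008, -0.01, 0], 0],
  [0.3, [0.0008, -0.01, 0], 0],
  [0.3, [0, 0, 0], 0],
])

```text
time: 7.1
ee_pos: [0.5475, 0.0652, 0.0993]
tcp_rot: [-180.0, 0.0, 94.4]
wrist_force: [0.6, -0.1, -0.6]
opening: 0.0339
```

Run:
```python
from h import *
grab('wrist','wrist6')
print(monitor.get_obs())
```

```text
{'time': 7.15, 'q': array([ 6.83055012e+00,  4.96664574e+00, -6.96209381e+00,  7.80690368e+01,
        5.93659604e-03,  9.23768541e+01]), 'qd': array([0.65267136, 0.10473011, 0.00528241, 0.01331083, 0.15750174,
       0.19789303]), 'joint_efforts': array([-5.38396519e-01, -5.27117658e+01,  4.71074724e+01,  9.10442846e-03,
       -4.28727502e-02, -6.55217422e-02]), 'ee_pos': array([0.54752746, 0.06561225, 0.09930972]), 'tcp_rot': array([ 1.79998024e+02, -6.02370736e-03,  9.44536963e+01]), 'wrist_force': array([-1.12081682,  0.12224281, -0.34449684]), 'torque': array([ 0.05691746, -0.02010982, -0.00153887]), 'opening': 0.03407652998245848}
```

View pics/wrist6.png

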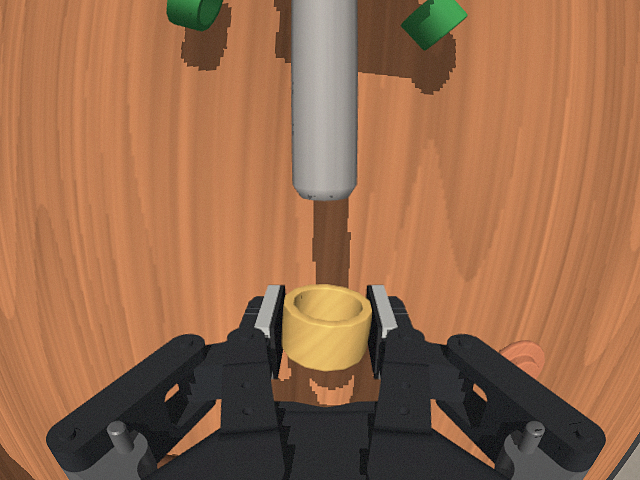

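The collar is off the bar; the bar end is at (325,195) and the collar sits square in the jaws. I measure how it lies in the tool frame and move over to the rest.

Request:
drive_tool([
  [0.3, [-0.002, -0.02, 0.01], -0.5],
  [0.3, [-0.002, -0.035, 0.01], -0.5],
  [0.3, [-0.002, -0.04, 0.01], -0.5],
  [0.3, [-0.002, -0.04, 0.01], -0.5],
  [0.3, [-0.002, -0.04, 0.01], -0.5],
  [0.3, [-0.002, -0.04, 0], -0.5],
  [0.3, [-0.002, -0.04, 0], -0.5],
  [0.3, [-0.002, -0.035, 0], -0.5],
  [0.3, [0, -0.009, 0], 0],
  [0.3, [0, 0, 0], 0],
])

```text
time: 8.4
ee_pos: [0.5312, -0.2335, 0.1495]
tcp_rot: [180.0, -0.0, 90.4]
wrist_force: [0.6, 0.5, -1.0]
opening: 0.0343
```

```bash
cat > c.py <<'E'
from w import *
import sys
def collar(tag):
    z,W,T,H,S,V=run(tag);v,u=np.mgrid[0:480,0:640]
    m=(u>283)&(u<372)&(v>280)&(v<372)&(S>110)&(H>15)&(H<32)&(z['d']>0)
    P=T[m]; q0=np.array([0,0,.003])
    rad=np.hypot(P[:,1],P[:,2]-.003); 
    P=P[(rad>.0145)&(np.abs(P[:,0])<.011+.003)&(P[:,2]<.003)]
    a,b,an,e=fit(P,.017,[0,0,.003,0,0]); print('collar tool',len(P),a.round(4),b.round(4),an.round(2),e.round(5))
if __name__=='__main__': collar(sys.argv[1])
E
python3 c.py wrist6
python3 - <<'E'
from h import *
p,d,o=grab('wrist','wrist7');print(o['ee_pos'],o['tcp_rot'],o['wrist_force'])
grab('scene','scene7');grab('side','side7')
E
python3 c.py wrist7
```

```text
collar tool 3056 [-0.0097 -0.0014  0.005 ] [ 0.0099 -0.      0.0052] [3.95 0.39] 0.00045
[ 0.53124277 -0.2334642   0.14953273] [ 1.79998750e+02 -7.40802108e-03  9.04408571e+01] [ 0.64828021  0.53063251 -1.02725805]
collar tool 3013 [-0.0096 -0.0014  0.0051] [ 0.0099 -0.      0.0052] [3.96 0.34] 0.00044
```

View pics/wrist7.png

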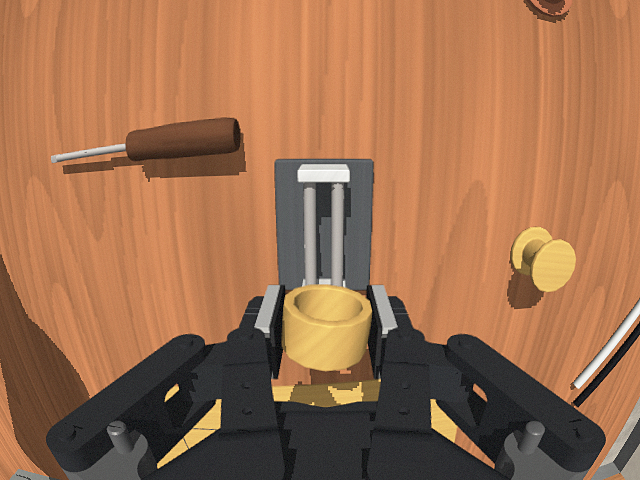

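View pics/side7.png

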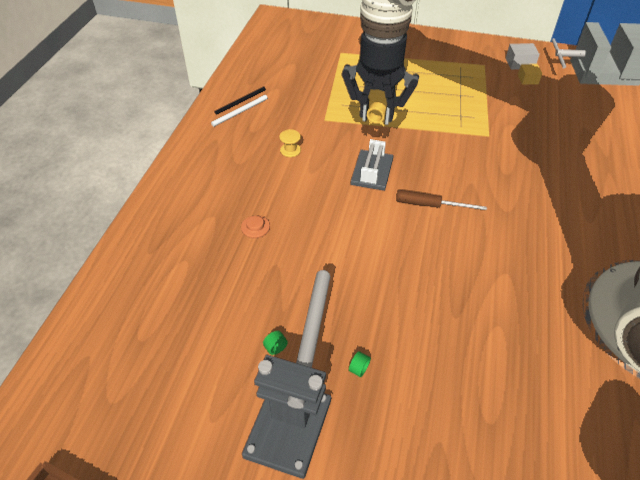

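Run:
```python
import cv2
i=cv2.imread('pics/wrist7.png')[270:390,240:400]
cv2.imwrite('pics/w7c.png',cv2.resize(i,None,fx=5,fy=5,interpolation=cv2.INTER_CUBIC))
from w import *
z,W,T,H,S,V=run('wrist7');v,u=np.mgrid[0:480,0:640]
m=(u>280)&(u<375)&(v>280)&(v<375)&(S>110)&(H>15)&(H<32)&(z['d']>0)
P=T[m]
for lo,hi in [(-.013,-.008),(-.008,-.003),(-.003,.002),(.002,.007),(.007,.013)]:
    q=P[(P[:,0]>lo)&(P[:,0]<hi)&(P[:,2]<.004)]
    q=q[np.hypot(q[:,1],q[:,2]-.005)>.0155]
    s=least_squares(lambda p:np.hypot(q[:,1]-p[0],q[:,2]-p[1])-.017,[0,.005],loss='soft_l1',f_scale=.0005)
    print(lo,len(q),s.x.round(4),q[:,1].min().round(4),q[:,1].max().round(4))
# end faces: extreme x vs y
for ylo in np.arange(-.014,.014,.004):
    q=P[(P[:,1]>ylo)&(P[:,1]<ylo+.004)&(P[:,2]<.004)]
    print(ylo.round(3),q[:,0].min().round(4),np.percentile(q[:,0],[1,99]).round(4),q[:,0].max().round(4))
# rest
hi=(z['d']>0)&(v<300)&(u>260)&(u<390)
st=hi&(S<70)
for lo,h in [(.008,.015),(.032,.042),(.042,.048)]:
    q=W[hi&(W[...,2]>lo)&(W[...,2]<h)]; print(lo,len(q),cv2.minAreaRect((q[:,:2]*1000).astype(np.float32)))
# rails
for uu,vv in [((300,318),(195,270)),((330,345),(195,270))]:
    mm=(u>=uu[0])&(u<=uu[1])&(v>vv[0])&(v<vv[1])&(W[...,2]>.034); q=W[mm]
    a,b,an,e=fit(q,.004,[*q.mean(0)[:2],.036,-np.pi/2,0]);print('rail',len(q),a.round(4),b.round(4),an.round(2),e.round(5))
    Rm=Ro.from_euler('xyz',z['rot'],degrees=True).as_matrix(); print('  tool',((np.array([a,b])-z['pos'])@Rm).round(4))
```

```text
-0.013 246 [-0.0013  0.0054] -0.018 0.0121
-0.008 858 [-0.0013  0.0052] -0.0182 0.0155
-0.003 975 [-0.0009  0.0053] -0.0179 0.0161
0.002 1021 [-0.0005  0.0053] -0.0172 0.0164
0.007 783 [-0.0001  0.0054] -0.0167 0.0162
-0.014 -0.0098 [-0.0085  0.0111] 0.0115
-0.01 -0.01 [-0.0092  0.0107] 0.011
-0.006 -0.0107 [-0.0098  0.0101] 0.0109
-0.002 -0.0111 [-0.0102  0.0099] 0.01
0.002 -0.0111 [-0.0103  0.0095] 0.01
0.006 -0.0115 [-0.0108  0.0092] 0.0093
0.01 -0.011 [-0.0102  0.0089] 0.0092
0.008 8624 ((528.958251953125, -233.78778076171875), (70.63345336914062, 99.38552856445312), 0.3279045522212982)
0.032 2667 ((528.6194458007812, -227.75588989257812), (81.0212173461914, 31.522777557373047), 89.83428955078125)
0.042 529 ((528.68994140625, -191.20901489257812), (31.432449340820312, 7.115798473358154), 0.6304954290390015)
rail 942 [ 0.5192 -0.1571  0.0353] [ 0.5201 -0.2546  0.0347] [-89.52  -0.39] 0.02484
  tool [[ 0.0764 -0.0114  0.1142]
 [-0.0211 -0.0113  0.1148]]
rail 848 [ 0.5377 -0.2048  0.0349] [ 0.5382 -0.2545  0.0347] [-89.41  -0.16] 0.01935
  tool [[ 0.0286  0.0066  0.1147]
 [-0.0211  0.0068  0.1148]]
```

View pics/w7c.png

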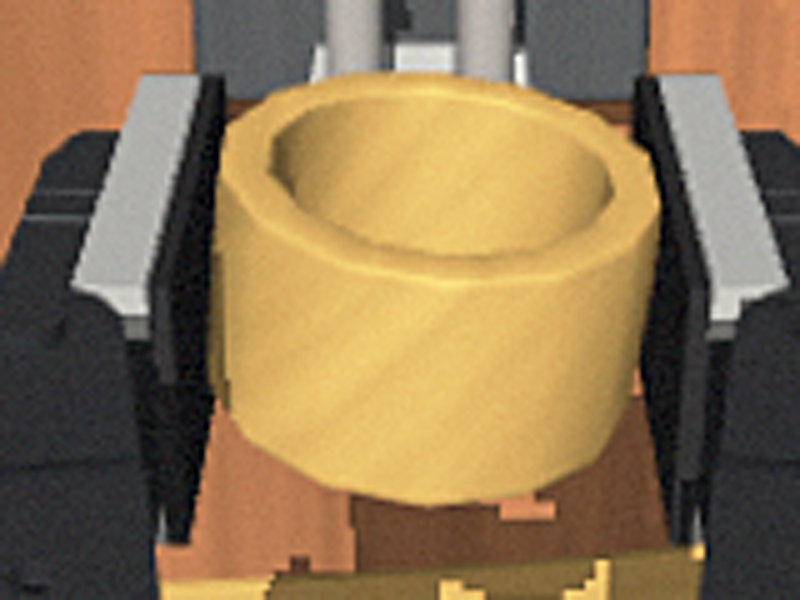

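The collar sits about 4° turned in the grip. The rims show this and the fit agrees. I'll turn it to match the rails, shift 1.6 mm, come down part-way and look again.

Request:
drive_tool([
  [0.3, [-0.0008, 0, -0.015], 2],
  [0.3, [-0.0008, 0, -0.02], 2],
  [0.3, [0, 0, -0.02], 0],
  [0.3, [0, 0, -0.01], 0],
  [0.3, [0, 0, -0.004], 0],
  [0.3, [0, 0, 0], 0],
])

```text
time: 9.3
ee_pos: [0.53, -0.2329, 0.0805]
tcp_rot: [180.0, 0.0, 94.5]
wrist_force: [0.1, 0.3, 0.2]
opening: 0.034
```

```bash
cat > r.py <<'E'
from w import *
import sys
from c import collar
p,d,o=grab('wrist',sys.argv[1]); print(o['ee_pos'],o['wrist_force']); collar(sys.argv[1])
grab('side',sys.argv[1]+'s');grab('scene',sys.argv[1]+'o')
z,W,T,H,S,V=run(sys.argv[1])
for lo,h in [(.030,.041)]:
    m=(np.abs(W[...,0]-.53)<.016)&(W[...,1]<-.198)&(W[...,1]>-.222)&(W[...,2]>lo)&(W[...,2]<h)&(z['d']>0)&(S<70)
    Q=W[m]; mid=np.median(Q[:,0]); mid=(Q[:,0].min()+Q[:,0].max())/2
    for s in [Q[Q[:,0]<mid],Q[Q[:,0]>mid]]:
        a,b,an,e=fit(s,.004,[*s.mean(0)[:2],.036,-np.pi/2,0],True);print('rail',len(s),a.round(4),b.round(4),an.round(2),e.round(5))
        Rm=Ro.from_euler('xyz',z['rot'],degrees=True).as_matrix(); print('  tool',((np.array([a,b])-z['pos'])@Rm).round(4))
for n in [sys.argv[1]+'s',sys.argv[1]+'o']:
    i=cv2.imread(f'pics/{n}.png'); i=i[80:200,310:440] if n[-1]=='s' else i[190:290,130:250]
    cv2.imwrite(f'pics/{n}c.png',cv2.resize(i,None,fx=4,fy=4))
E
python3 r.py wrist8
```

```text
[ 0.53000691 -0.23289783  0.08046712] [0.13318735 0.34118183 0.17435765]
collar tool 2987 [-0.0096 -0.0014  0.0051] [ 0.0099 -0.      0.0052] [4.14 0.37] 0.00044
rail 845 [ 0.5196 -0.1984  0.0348] [ 0.5199 -0.2218  0.0348] [-89.21   0.  ] 0.00052
  tool [[ 0.0352 -0.0077  0.0456]
 [ 0.0119 -0.0092  0.0456]]
rail 845 [ 0.5376 -0.1984  0.0348] [ 0.5379 -0.2218  0.0348] [-89.42   0.  ] 0.00051
  tool [[0.0338 0.0103 0.0456]
 [0.0104 0.0087 0.0456]]
```

View pics/wrist8.png

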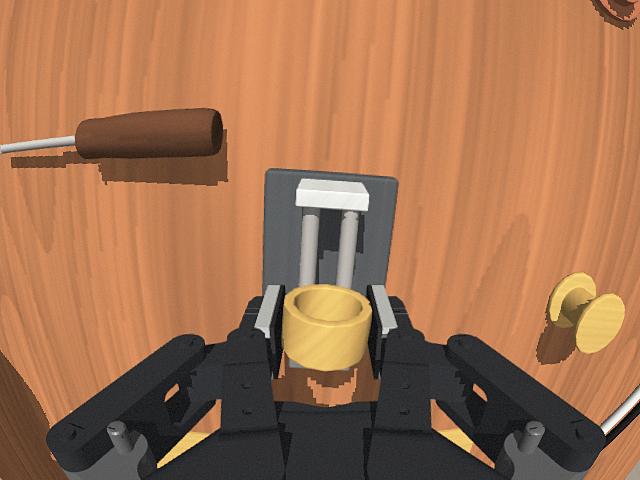

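View pics/wrist8sc.png

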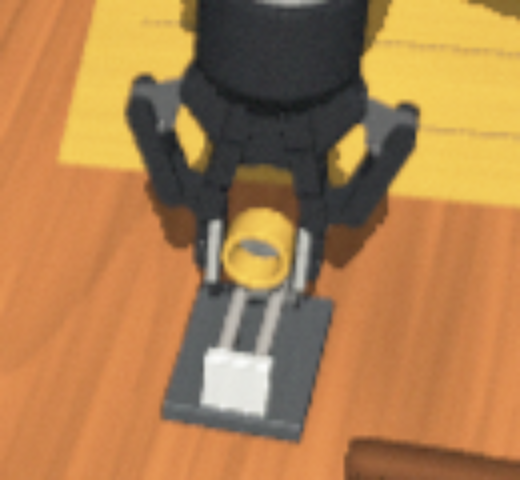

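Request:
drive_tool([
  [0.3, [-0.0003, 0, -0.006], 0],
  [0.3, [0, 0, -0.006], 0],
  [0.3, [0, 0, -0.004], 0],
  [0.3, [0, 0, -0.001], 0],
  [0.3, [0, 0, 0], 0],
])

```text
time: 10.07
ee_pos: [0.5296, -0.233, 0.0632]
tcp_rot: [-180.0, -0.0, 94.5]
wrist_force: [-0.1, -0.3, -0.4]
opening: 0.0342
```

Request:
drive_tool([
  [0.3, [0, 0, -0.001], 0],
  [0.3, [0, 0, -0.0005], 0],
  [0.3, [0, 0, 0], 0],
])

```text
time: 10.45
ee_pos: [0.5296, -0.233, 0.0618]
tcp_rot: [180.0, 0.0, 94.5]
wrist_force: [0.2, -0.6, -0.8]
opening: 0.0344
```

Request:
drive_tool([
  [0.3, [0, 0, -0.0005], 0],
  [0.3, [0, 0, -0.0005], 0],
  [0.3, [0, 0, 0], 0],
])

```text
time: 10.82
ee_pos: [0.5296, -0.233, 0.0608]
tcp_rot: [-180.0, -0.0, 94.5]
wrist_force: [-0.5, 0.1, -0.5]
opening: 0.0339
```

Request:
drive_tool([
  [0.3, [0, 0, -0.0005], 0],
  [0.3, [0, 0, 0], 0],
])

```text
time: 11.08
ee_pos: [0.5295, -0.233, 0.0602]
tcp_rot: [-180.0, -0.0, 94.5]
wrist_force: [-0.3, 0.2, -1.1]
opening: 0.0343
```

Request:
drive_tool([
  [0.3, [0, 0, -0.0005], 0],
  [0.3, [0, 0, 0], 0],
])

```text
time: 11.32
ee_pos: [0.5296, -0.233, 0.0597]
tcp_rot: [-180.0, -0.0, 94.5]
wrist_force: [-0.8, -0.9, -1.1]
opening: 0.0341
```

Request:
drive_tool([
  [0.3, [0, 0, -0.0005], 0],
  [0.3, [0, 0, 0], 0],
])

```text
time: 11.58
ee_pos: [0.5295, -0.233, 0.0592]
tcp_rot: [-180.0, -0.0, 94.5]
wrist_force: [-0.2, -1.2, -0.5]
opening: 0.0344
```

Request:
drive_tool([
  [0.3, [0, 0, -0.0005], 0],
  [0.3, [0, 0, 0], 0],
])

```text
time: 11.82
ee_pos: [0.5297, -0.233, 0.0589]
tcp_rot: [180.0, 0.0, 94.5]
wrist_force: [-1.4, 0.0, -1.2]
opening: 0.0342
```

```bash
python3 r.py wrist9
```

```text
[ 0.52966794 -0.23302758  0.05892158] [-1.4312592   0.00256302 -1.2426635 ]
collar tool 3019 [-0.0095 -0.0014  0.0051] [ 0.0099 -0.0001  0.0052] [4.   0.42] 0.00043
rail 1072 [ 0.5197 -0.1983  0.0349] [ 0.52   -0.2218  0.0349] [-89.32   0.  ] 0.00047
  tool [[ 0.0354 -0.0072  0.024 ]
 [ 0.0119 -0.0088  0.024 ]]
rail 1075 [ 0.5376 -0.1983  0.0349] [ 0.5379 -0.2217  0.0349] [-89.36   0.  ] 0.00052
  tool [[0.034  0.0107 0.024 ]
 [0.0107 0.0091 0.024 ]]
```

View pics/wrist9.png

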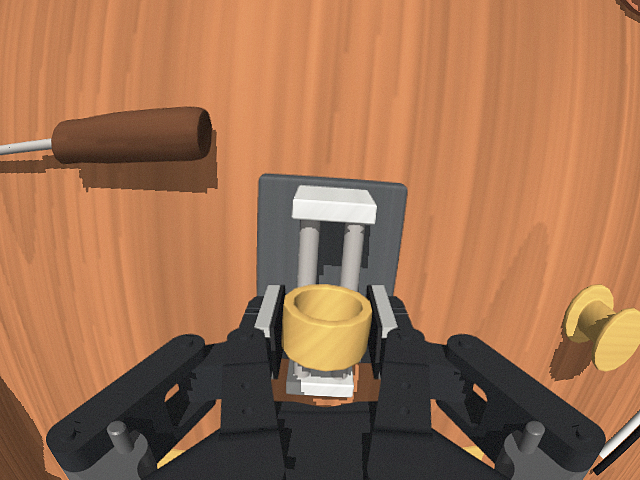

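View pics/wrist9sc.png

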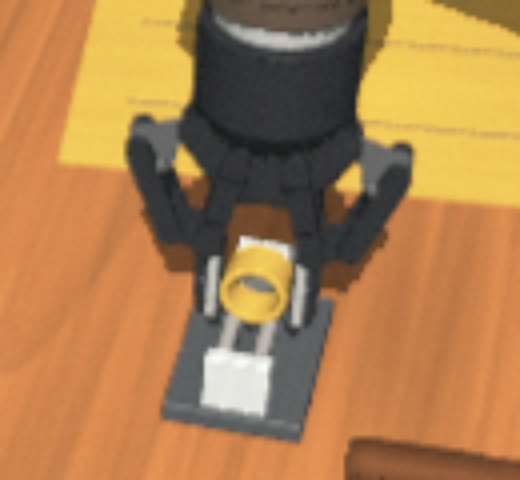

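By relative measurement the collar is about touching (18.9 mm from axis to rail axes, 19.0 nominal). Creeping on.

Request:
drive_tool([
  [0.3, [0, 0, -0.0005], 0],
  [0.3, [0, 0, 0], 0],
  [0.3, [0, 0, 0], 0],
])

```text
time: 12.35
ee_pos: [0.5297, -0.2331, 0.0587]
tcp_rot: [180.0, 0.0, 94.5]
wrist_force: [-0.4, 1.2, 5.2]
opening: 0.034
```

Run:
```python
from h import *
F=[];
for i in range(4):
  o=monitor.get_obs(); F.append(o['wrist_force']); eyes.camera('side')
print(np.mean(F,0),o['ee_pos'])
```

```text
[-1.1286159   0.69753804  5.28965689] [ 0.52973964 -0.23307001  0.05866476]
```

Contact on the rails, about 5 N. I ease up a little and open slowly.

Request:
drive_tool([
  [0.3, [0, 0, 0.0003], 0],
  [0.38, [0, 0, 0], 0],
  [0.41, [0, 0, 0], 0],
  [0.44, [0, 0, 0], 0],
  [0.48, [0, 0, 0], 0],
  [0.52, [0, 0, 0], 0],
  [0.56, [0, 0, 0], 0],
  [0.6, [0, 0, 0], 0],
  [0.6, [0, 0, 0], 0],
])

```text
time: 13.68
ee_pos: [0.5296, -0.233, 0.0586]
tcp_rot: [180.0, 0.0, 94.5]
wrist_force: [0.3, 0.6, -0.8]
opening: 0.0512
```

```bash
python3 r.py wrist10
```

```text
[ 0.52961216 -0.23299763  0.05860662] [ 0.34224604  0.58654942 -0.84293971]
collar tool 3381 [-0.0095 -0.0014  0.0049] [0.0098 0.0001 0.0051] [4.4  0.55] 0.00044
rail 1063 [ 0.5197 -0.1982  0.0348] [ 0.52   -0.2216  0.0348] [-89.39   0.  ] 0.00048
  tool [[ 0.0354 -0.0071  0.0238]
 [ 0.0121 -0.0087  0.0238]]
rail 1074 [ 0.5377 -0.1983  0.0348] [ 0.5379 -0.2217  0.0348] [-89.32   0.  ] 0.00048
  tool [[0.034  0.0108 0.0238]
 [0.0106 0.0092 0.0238]]
```

View pics/wrist10.png

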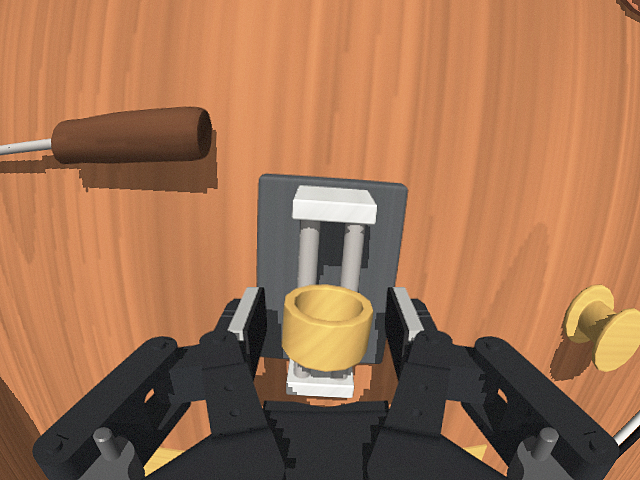

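Released and seated. The collar lies along the rails at (328,328), and both pads are clear of it. Lifting straight up.

Request:
drive_tool([
  [0.6, [0, 0, 0.005], 0],
  [0.6, [0, 0, 0.01], 0],
  [0.6, [0, 0, 0.02], 0],
  [0.6, [0, 0, 0.03], 0],
  [0.6, [0, 0, 0.03], 0],
  [0.6, [0, 0.03, 0.03], 0],
  [0.6, [0, 0.05, 0.02], 0],
  [0.6, [0, 0.05, 0], 0],
  [0.6, [0, 0.05, 0], 0],
  [0.6, [0, 0, 0], 0],
])

```text
time: 15.08
ee_pos: [0.5296, -0.0503, 0.2048]
tcp_rot: [179.9, -0.0, 94.7]
wrist_force: [-0.2, -0.4, 0.4]
opening: 0.0512
```

Run:
```python
from w import *
for n in ['scene','side']:
    grab(n,n+'11')
    z=np.load(n+'11.npz');W=world(n,z['d']);hsv=cv2.cvtColor(z['p'],cv2.COLOR_RGB2HSV);H,S=hsv[...,0],hsv[...,1]
    m=(S>110)&(H>15)&(H<32)&(W[...,2]>.042)&(W[...,2]<.08)&(np.abs(W[...,0]-.53)<.04)&(np.abs(W[...,1]+.233)<.04)
    P=W[m];P=P[np.hypot(P[:,0]-.531,P[:,2]-.055)>.015]
    a,b,an,e=fit(P,.017,[.53,-.233,.055,-np.pi/2,0]);print(n,len(P),a.round(4),b.round(4),an.round(2),e)
    i=cv2.imread(f'pics/{n}11.png'); i=i[110:200,320:420] if n=='side' else i[210:290,140:240]
    cv2.imwrite(f'pics/{n}11c.png',cv2.resize(i,None,fx=6,fy=6))
```

```text
scene 138 [ 0.5308 -0.2225  0.0543] [ 0.5299 -0.2419  0.0542] [-92.56  -0.38] 0.0009494404290190304
side 70 [ 0.5301 -0.2226  0.0555] [ 0.5313 -0.2423  0.0567] [-86.59   3.41] 0.0011632739165678948
```

View pics/scene11.png

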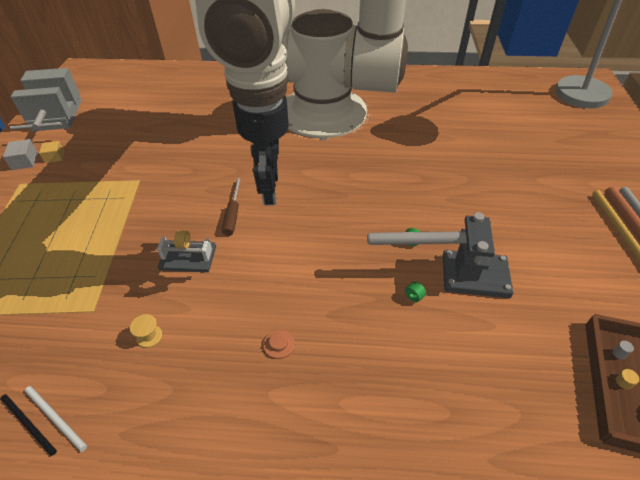

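View pics/scene11c.png

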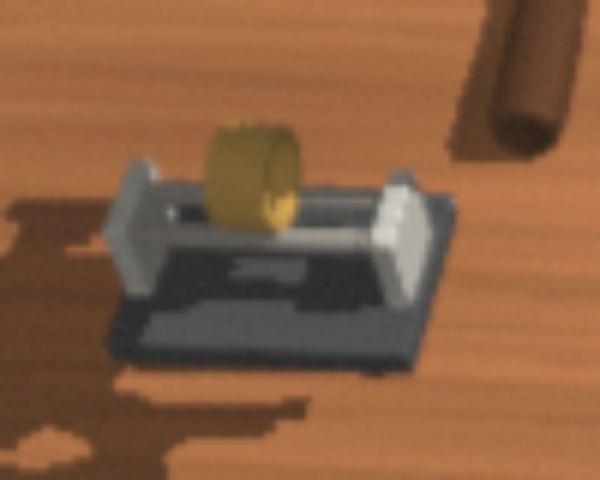

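View pics/side11c.png

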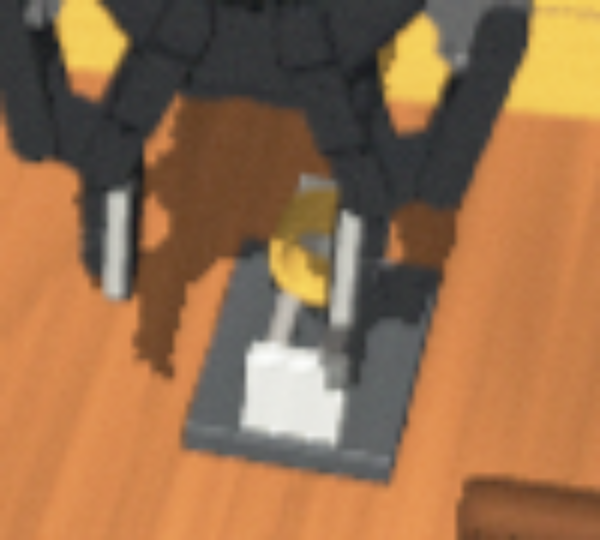

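The collar lies on both rails near the middle, with its axis about 55 mm up. The gripper is clear and the other parts look unmoved. Handing in.

```bash
python3 -c "
from h import *
print(job.job_done())"
```

```text
the job is handed in; nothing more can be done
None
```

The brass collar is off the bar and lying on both rails of the rest, about half-way along. I let go of it and handed the job in at about 15 s.

- **Slide:** I gripped the collar at 20 N. The pads pressed it down on the bar with about 5 N as they closed. I raised it to centre, then slid it along the bar's 4.5° slant. Wrist force readings stayed near 1 N during the slide.
- **Placing:** I turned the collar to match the rails and lowered it until about 5 N showed contact. I then eased off slightly and opened the gripper slowly.
- **Last checks:** The scene and side cameras put the collar's centre at about (0.5305, -0.232, 0.054–0.056), against a nominal height of 0.055. Along the rails it is within 2 mm of the middle. The gripper is clear, and the driver, flange, spool and green look-alikes look unmoved.

Two measurements disagreed:
- **Rest position:** The wrist camera placed the rest about 2–3 mm nearer in x than the scene and side cameras did. I trusted the wrist camera for the placing.
- **Collar direction:** The last fits give its axis as -92.6° (scene) and -86.6° (side), against rails at about -89.4°. Those fits use few points (138 and 70), and in the side view the finger partly hid the collar. Part of that spread is therefore likely noise.

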